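Fold down the retainer flap, then shut the sample case

TASK

Close up the sample case: first push the upright yellow retainer flap all the way down over the pots, and only then push the blue lid over from behind until it is fully shut, without slamming it. Leave the two pots in the case and the things standing round it where they are.

Things in the scene. Friction and masses are not known exactly. Their poses are not given: they have to be found in the camera images.
- sample_case: Grey open-topped sample case fixed to the worktop, 150 (x) x 150 (y) x 98 (z) mm, walls 6 mm. Origin: centre of its underside, on the worktop. Its x axis points from its front wall (with two black catches, robot side) to its rear wall (lid hinge); y to its left, z up. Two pots stand in holes of a dark insert in it, caps 72 mm above the worktop.
- flap (a joint): Hinge of the yellow retainer flap, rad: 0 = folded down flat over the pots (its top 82 mm above the worktop, 16 mm below the case rim), 1.57 = upright, stop at 1.75. Starts roughly upright (1.3 to 1.7) and stays where it is left (friction about 0.09 N m, about 1 N at 0.1 m from the hinge).
- flap_hinge (a point): Middle of the flap's hinge line, which runs along the case's y, just behind the front wall: case frame (-66, 0, 80) mm. Its x axis runs along the flap to the free edge, its z is the flap's outer face normal (towards the robot when upright, up when folded down). The flap is 4 mm thick, 64 mm wide, 115 mm from hinge to free edge.
- flap_edge (a point): Middle of the flap's free edge, 115 mm from the hinge.
- lid (a joint): Hinge of the blue lid, rad: 0 = shut, 1.57 = upright, stop at 1.9. Starts open (1.5 to 1.75) and stays at any angle where it is left (friction about 0.32 N m; pushing it takes up to about 3 N square to its face at 0.12 m from the hinge).
- lid_hinge (a point): Middle of the lid's hinge line along the case's y on the rear top edge: case frame (76, 0, 98) mm. Its x axis points from the lid's free edge to the hinge (so the lid lies along -x), its z is the lid's outer face normal (up when shut, away from the robot when upright). The lid is 154 mm from hinge to free edge, 154 mm wide; its outer face lies 16 mm from the hinge line along z.
- lid_edge (a point): Middle of the lid's free edge, 154 mm from the hinge; about 250 mm above the worktop when the lid is upright. Shut, the lid's top is 114 mm above the worktop.
- pot_blue: Sample pot with blue cap, 50 mm across, 66 mm tall, standing in the case; leave it there. Origin: centre of its underside.
- pot_white: Sample pot with white cap and tan contents, 50 mm across, 66 mm tall, standing in the case; leave it there. Origin: centre of its underside.
- pot_red: Bystander: sample pot with white cap and reddish contents, 50 mm across, 66 mm tall, standing on the worktop beside the case. Origin: centre of its underside.
- lock_red: Bystander: red padlock lying flat beside the case, 76 x 38 x 20 mm. Origin: on its underside, 38 mm from the end of its body, near the shackle.
- stamp: Bystander: date stamp with red handle standing beside the case, 25 x 42 x 76 mm. Origin: centre of its underside.
- wand_green: Bystander: green test stick lying in front of the case, 22 x 150 x 9 mm. Origin: centre of its underside, long axis y.
Things that resemble listed ones, but are neither listed nor needed, are in the scene too. What is meant by the pot_blue is not black, and is the smaller of those in its own colour.

How it is judged:
By the outcome, as a careful person would: the job done as asked, in the order asked, and still so for the second after the job is handed in, with the robot touching nothing.
It also fails if it takes over 54 s, if anything falls off the work surface, if the arm or the gripper's body presses on something with over 40 N, if the wrist force passes 120 N, or if a joint passes its speed limit or range.

ROBOT

A 7-joint arm with a two-finger parallel gripper is mounted at the origin on a cart in front of the work surface, level with it; the furniture and walls round the work are solid. World frame = base frame: x ahead of the robot, y to its left, z up, the work surface at z = 0. Lengths are in mm, angles in rad, forces in N, time in s.
With the tool pointing down it reaches from about 425 to 1025 mm from the base axis. Payload 3.6 kg.
Tool frame: the origin (TCP) lies midway between the tips of the shut fingers; the grasp point (between the pads) lies 19 mm behind it; z points along the fingers, x is the direction in which the jaws open and shut, and the axes are right-handed (so a half turn about z gives the same grasp; the last joint's range is limited). The gripper opens to 85 mm and grips with 20 to 120 N. Pads are 22 mm wide; open, the fingers measure 114 mm over their backs; the gripper's body (76 mm by 85 mm) begins 54 mm behind the grasp point. The pads swing forward as they close: fully open they stand 13 mm farther back than shut.
Start: joints at [-1.411, 0.591, 0.048, 1.609, -0.033, 0.943, -0.034], TCP at [181.329, 701.961, 231.302] pointing down, gripper open.
Joint ranges: [-2.69, 2.69], [-0.47, 2.24], [-1.27, 1.36], [0.19, 2.51], [-1.53, 4.68], [0.08, 2.07], [-3.09, 3.09]. Speed limits (rad/s): [2.57, 2.57, 3.14, 3.14, 3.14, 3.14, 3.14].

INTERFACE

Orientations are given as a unit quaternion [x, y, z, w].
In Python, from cell import env gives the robot as it stands.
- The arm moves only by the tool send_rows, never from a script. Its argument "series" is a list of rows, each an object with "delta_pos": the shift along the tool's x, y, z normalised to -1 to 1, where 1 is 0.02 m, a list of three; "rot": the turn, a rotation vector about the tool's x, y, z normalised to -1 to 1, where 1 is 5 degrees, a list of three. In form: [{"delta_pos": [dx, dy, dz], "rot": [ax, ay, az]}, ...]. A call has 1 to 12 rows; each row shifts and turns the commanded pose from where the row before left it, along the tool's axes as they then stand; what a row does not reach is not made up. A row lasts 1/12 s, in which the tool goes at most 41.7 mm and 7.16 degrees, less where a joint would pass 70% of its speed; a pose out of reach is approached as far as the arm can. A call with a number of a shift or a turn outside -1 to 1 is refused whole. A call with a gripper value outside its range is refused whole. "fingers" is the opening, from -1 (shut) to 1 (fully open), set as the call begins (left out, the last holds). The fingers move at their own pace and stop on an object; the grip force is fixed at half the most. Time passes only in rows, so rows that do not move let the fingers close. It gives the time, the measured TCP pose, the force and the opening at its end, in the units of the state.
- env.get_state(): the state, without advancing time (a new reading comes with each control period).
- env.camera(name): name is "side" or "top" or "wrist"; returns the picture (400x640x3 uint8, red, green, blue); there is no depth.
- env.camera_params(name): a dict with "vfov" (degrees; the focal length in pixels is half the picture's height over the tangent of half this angle, whatever the lens; pixels are square), "cx", "cy" (the principal point, pixels), "R" (3x3) and "t" (3): a world point X has camera coordinates R X + t. Camera axes: x right, y down, z forward; pixel columns grow to the right and rows downward; lengths in mm; the calibration is good to about 2 mm. A picture is of the moment at which its call begins: read the wrist's pose just before it. camera_params takes no time and is no camera call; for the wrist camera it gives the pose at the moment of the call.
- env.hand_in(): hands the job in, once; it reports no verdict.
The state is a dict: "time": time; "qpos": joint angles; "dq": joint speeds; "effort": joint torques, N m; "position": TCP position; "orientation": TCP orientation; "contact_force": force on the tool from outside, world axes, zero at the start; "ft_torque": the same for the moment, N m; "finger_gap": finger opening in mm.
Only numpy, scipy, OpenCV 4.12 (cv2) and the standard library are available. Lean on these libraries where they do the work, as an engineer would, in place of code of your own. Each camera call takes 0.05 s, during which the arm holds its last target.

## Working session

There is one attempt and no reset: what is moved stays moved. The work goes in short steps, Python scripts to look and compute and a tool call to move; the robot and the scene stay as the last step left them, time stands still between calls to the robot, and variables do not carry over. Pictures are saved under pics/ and viewed, and the job is handed in when it is done.

Besides the shell and the picture viewer there is one more tool, called as a command line: name --argument value ..., lists and objects as JSON in quotes. send_rows: Moves the arm, as the interface text tells. Its arguments: {"type":"object","properties":{"series":{"type":"array","items":{"type":"object","properties":{"delta_pos":{"type":"array","items":{"type":"number","minimum":-1,"maximum":1}},"rot":{"type":"array","items":{"type":"number","minimum":-1,"maximum":1}}}}},"fingers":{"type":"number"}},"required":["series"]}

```bash
ls; mkdir -p pics; python3 - <<'E'
from cell import env
import cv2
s=env.get_state(); print(s)
for n in ["side","top","wrist"]:
    p=env.camera_params(n); print(n,p)
    cv2.imwrite(f"pics/{n}0.png",cv2.cvtColor(env.camera(n),cv2.COLOR_RGB2BGR))
E
```

```text
pics
{'time': 0.0, 'qpos': array([-1.41150463,  0.59214639,  0.04830875,  1.60985024, -0.033306  ,
        0.94269807, -0.03369059]), 'dq': array([ 0.00033996,  0.00052903,  0.00016061, -0.00259204,  0.00198465,
        0.00069432,  0.0008642 ]), 'effort': array([ 7.61338415e-04, -5.48691416e+01,  1.54635340e+00, -1.98123032e+01,
        9.20464547e-03,  8.66376213e-03,  1.26960970e-05]), 'position': array([181.11600995, 701.1425025 , 230.11106734]), 'orientation': array([ 7.90579051e-01,  6.12358918e-01, -8.66496876e-04,  7.53774325e-04]), 'contact_force': array([0.49642806, 1.3506181 , 0.62836295]), 'ft_torque': array([ 0.01517015,  0.00285302, -0.03756325]), 'finger_gap': 85.46014404673676}
side {'vfov': 47.202740314722995, 'cx': 323.955545441908, 'cy': 195.5795939987603, 'R': array([[ 0.90966449, -0.41502578, -0.01625191],
       [-0.26940297, -0.55979927, -0.78361139],
       [ 0.31612112,  0.71720177, -0.62103869]]), 't': array([-431.61061232,  270.59524775,  924.41759989])}
top {'vfov': 54.56632409300089, 'cx': 321.3867050387052, 'cy': 193.83857517309895, 'R': array([[ 0.00319875, -0.99998148,  0.00517749],
       [-0.98125248, -0.00413647, -0.19268228],
       [ 0.19270013, -0.00446409, -0.98124754]]), 't': array([  38.9237301 ,  508.23982492, 1063.18758782])}
wrist {'vfov': 61.52223354590775, 'cx': 314.0621994368847, 'cy': 195.30908929566638, 'R': array([[ 0.25097178,  0.96799086, -0.00261975],
       [ 0.92504102, -0.23903714,  0.29522934],
       [ 0.28515308, -0.07651761, -0.95542282]]), 't': array([-724.15690333,  -38.6930174 ,  380.72525252])}
```

View pics/side0.png

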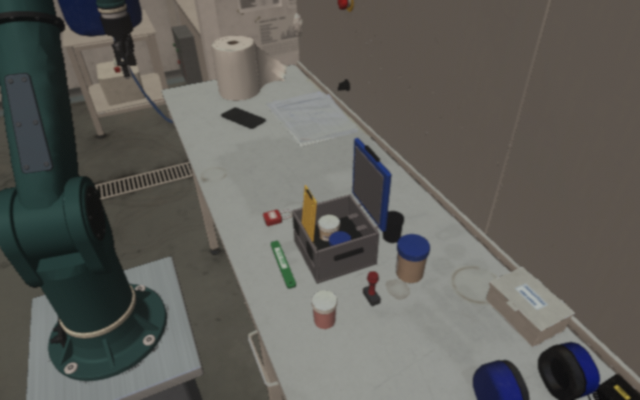

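View pics/top0.png

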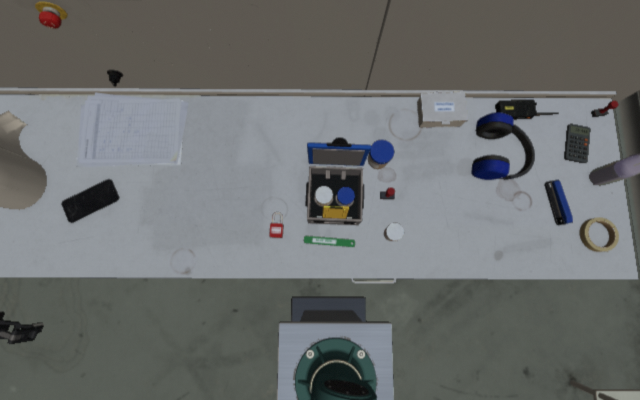

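View pics/wrist0.png

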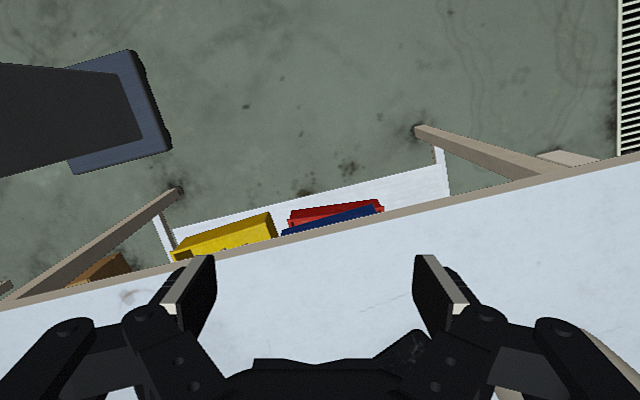

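```bash
python3 - <<'E'
import cv2
a=cv2.imread("pics/top0.png")[125:265,255:415]; b=cv2.imread("pics/side0.png")[130:335,255:445]
cv2.imwrite("pics/topc.png",cv2.resize(a,None,fx=4.5,fy=4.2,interpolation=2)[:600]); cv2.imwrite("pics/sidec.png",cv2.resize(b,(556,600),interpolation=2))
E
```

```text
(no output)
```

View pics/topc.png

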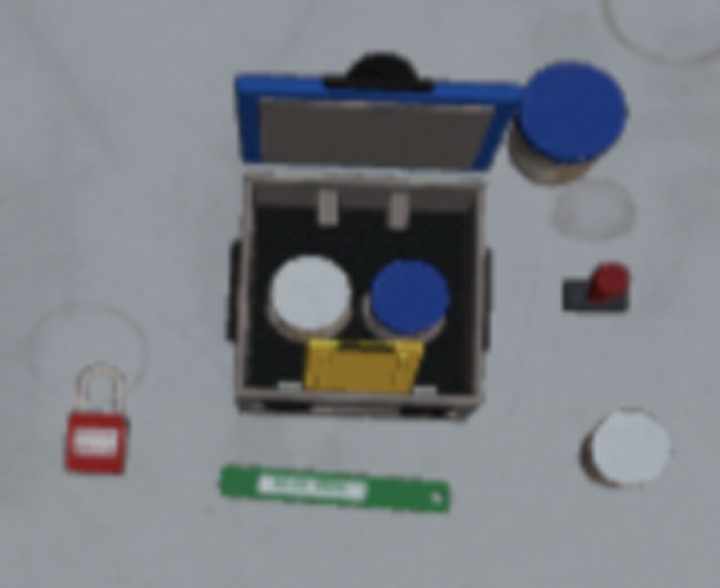

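View pics/sidec.png

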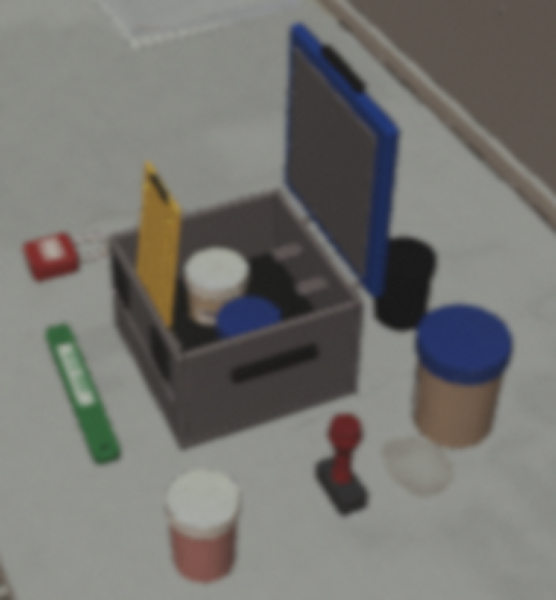

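```bash
cat > h.py <<'E'
import numpy as np, cv2
from cell import env
def ray(n,u,v,P=None):
    p=P or env.camera_params(n); f=200/np.tan(np.radians(p['vfov']/2))
    d=p['R'].T@np.array([(u-p['cx'])/f,(v-p['cy'])/f,1]); return -p['R'].T@p['t'],d
def onz(n,u,v,z):
    o,d=ray(n,u,v); return o+d*(z-o[2])/d[2]
def proj(n,X):
    p=env.camera_params(n); f=200/np.tan(np.radians(p['vfov']/2)); c=p['R']@np.array(X)+p['t']; return np.array([f*c[0]/c[2]+p['cx'],f*c[1]/c[2]+p['cy']])
def tri(n1,a,n2,b):
    o1,d1=ray(n1,*a);o2,d2=ray(n2,*b); A=np.stack([d1,-d2],1); s=np.linalg.lstsq(A,o2-o1,rcond=None)[0]
    return (o1+s[0]*d1+o2+s[1]*d2)/2, np.linalg.norm(o1+s[0]*d1-o2-s[1]*d2)
E
python3 - <<'E'
from h import *
np.set_printoptions(precision=1,suppress=True)
T=lambda x,y:(255+x/4.5,125+y/4.2)
S=lambda x,y:(255+x*190/556,130+y*205/600)
c={}
for k,t in dict(FL=(238,403),FR=(476,410),RR=(487,185),RL=(244,175)).items(): print(k,onz('top',*T(*t),98))
for k,t in dict(FL=(112,238),FR=(184,352),RR=(360,303),RL=(280,190)).items(): print('side',k,onz('side',*S(*t),98))
for k,t,s in [('lidTL',(238,75),(292,25)),('lidTR',(520,88),(397,130)),('flapL',(307,341),(147,165)),('flapR',(424,343),(181,206))]:
    print(k,tri('top',T(*t),'side',S(*s)))
print('bigpot',onz('top',*T(574,111),130),onz('side',*S(464,345),100), 'base',onz('side',*S(455,425),0))
print('blackpot',onz('side',*S(405,310),0),onz('side',*S(405,255),66))
print('caps',onz('top',*T(310,293),72),onz('top',*T(410,297),72),'stamp',onz('top',*T(595,295),0),'red',onz('top',*T(630,447),66),'lock',onz('top',*T(97,440),20),'wand',onz('top',*T(220,480),9),onz('top',*T(448,495),9))
E
```

```text
FL [423.7  77.3  98. ]
FR [419.7 -65.7  98. ]
RR [569.2 -74.9  98. ]
RL [575.3  75.1  98. ]
side FL [432.2  73.5  98. ]
side FR [432.5 -65.4  98. ]
side RR [570.6 -75.   98. ]
side RL [578.8  70.5  98. ]
lidTL (array([590.7,  75.3, 250.1]), np.float64(5.179088425030894))
lidTR (array([587.2, -76.3, 250.6]), np.float64(2.05722961418934))
flapL (array([450. ,  36.6, 189.3]), np.float64(1.333814148976497))
flapR (array([448.3, -27.5, 198.1]), np.float64(2.6683294335894625))
bigpot [ 610.4 -124.7  130. ] [ 614.2 -146.4  100. ] base [ 625.4 -136.     0. ]
blackpot [657.5 -10.1   0. ] [650.  -12.6  66. ]
caps [501.   33.9  72. ] [498.6 -28.5  72. ] stamp [ 514.3 -156.9    0. ] red [ 399.4 -163.7   66. ] lock [407.4 170.   20. ] wand [381.1  91.1   9. ] [371.3 -56.2   9. ]
```

send_rows --fingers -1 --series '[{"delta_pos":[-0.45,1,0],"rot":[0,0,0.34]},{"delta_pos":[-0.45,1,0],"rot":[0,0,0.34]},{"delta_pos":[-0.45,1,0],"rot":[0,0,0.34]},{"delta_pos":[-0.45,1,0],"rot":[0,0,0.34]},{"delta_pos":[-0.45,1,0],"rot":[0,0,0.34]},{"delta_pos":[-0.45,1,0],"rot":[0,0,0.34]},{"delta_pos":[-0.45,1,0],"rot":[0,0,0.34]},{"delta_pos":[-0.45,1,0],"rot":[0,0,0.34]},{"delta_pos":[-0.45,1,0],"rot":[0,0,0.34]},{"delta_pos":[-0.45,1,0],"rot":[0,0,0.34]},{"delta_pos":[-0.45,1,0],"rot":[0,0,0.34]},{"delta_pos":[-0.45,1,0],"rot":[0,0,0.34]}]'

```text
time: 1.15
position: [357.4, 505.4, 231.4]
orientation: [0.887, 0.461, 0.0, -0.0]
contact_force: [-0.0, -0.6, 0.5]
finger_gap: -0.0
```

send_rows --series '[{"delta_pos":[-0.45,1,0],"rot":[0,0,0.4]},{"delta_pos":[-0.45,1,0],"rot":[0,0,0.4]},{"delta_pos":[-0.45,1,0],"rot":[0,0,0.4]},{"delta_pos":[-0.45,1,0],"rot":[0,0,0.4]},{"delta_pos":[-0.45,1,0],"rot":[0,0,0.4]},{"delta_pos":[-0.45,1,0],"rot":[0,0,0.4]},{"delta_pos":[-0.45,1,0],"rot":[0,0,0.4]},{"delta_pos":[-0.45,1,0],"rot":[0,0,0.4]},{"delta_pos":[-0.45,1,0],"rot":[0,0,0.4]},{"delta_pos":[-0.45,1,0],"rot":[0,0,0.4]},{"delta_pos":[-0.45,1,0],"rot":[0,0,0.4]},{"delta_pos":[-0.45,1,0],"rot":[0,0,0.4]}]'

```text
time: 2.15
position: [445.5, 259.4, 231.3]
orientation: [0.964, 0.267, 0.0, -0.0]
contact_force: [0.7, 0.6, -0.2]
finger_gap: -0.1
```

```bash
python3 - <<'E'
from h import *
s=env.get_state(); print(s['position'],s['qpos'],np.hypot(*s['position'][:2]))
E
```

```text
[445.46487422 259.41787046 231.34555247] [-0.85231543  0.34039533  0.30270435  2.08655128 -0.14910655  0.73445681
  0.08460565] 515.4964458475031
```

send_rows --series '[{"delta_pos":[-0.38,1,0],"rot":[0,0,0.5]},{"delta_pos":[-0.38,1,0],"rot":[0,0,0.5]},{"delta_pos":[-0.38,1,0],"rot":[0,0,0.5]},{"delta_pos":[-0.38,1,0],"rot":[0,0,0.5]},{"delta_pos":[-0.38,1,0],"rot":[0,0,0.5]},{"delta_pos":[-0.38,1,0],"rot":[0,0,0.5]},{"delta_pos":[-0.38,1,0],"rot":[0,0,0.5]},{"delta_pos":[-0.38,1,0],"rot":[0,0,0.5]},{"delta_pos":[-0.38,1,0],"rot":[0,0,0.5]},{"delta_pos":[-0.38,1,0],"rot":[0,0,0.5]},{"delta_pos":[-0.38,1,0],"rot":[0,0,0.5]}]'

```text
time: 3.07
position: [435.9, 26.7, 231.4]
orientation: [1.0, 0.029, 0.0, -0.0]
contact_force: [-0.5, -0.2, -0.1]
finger_gap: 0.2
```

```bash
python3 - <<'E'
from h import *
s=env.get_state(); print(s['position'],s['qpos'],np.hypot(*s['position'][:2]))
print(env.camera_params('wrist'))
for n in ['wrist','side']: cv2.imwrite(f"pics/{n}1.png",cv2.cvtColor(env.camera(n),cv2.COLOR_RGB2BGR))
E
```

```text
[435.90545877  26.70983951 231.3778158 ] [-0.57242127  0.25185053  0.49273575  2.24756348 -0.18886774  0.67944904
  0.11340226] 436.723006616195
{'vfov': 61.52223354590775, 'cx': 314.0621994368847, 'cy': 195.30908929566638, 'R': array([[ 9.98331124e-01,  5.77410688e-02,  9.67705433e-04],
       [ 5.48860805e-02, -9.53913327e-01,  2.95020140e-01],
       [ 1.79578853e-02, -2.94474675e-01, -9.55490544e-01]]), 't': array([-437.5257168 ,  -36.64291854,  380.11934155])}
```

View pics/wrist1.png

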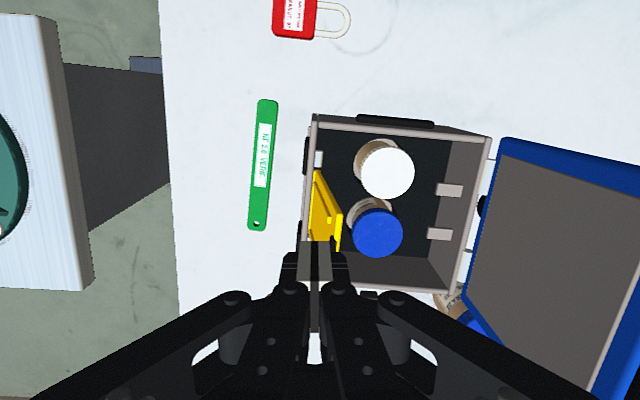

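View pics/side1.png

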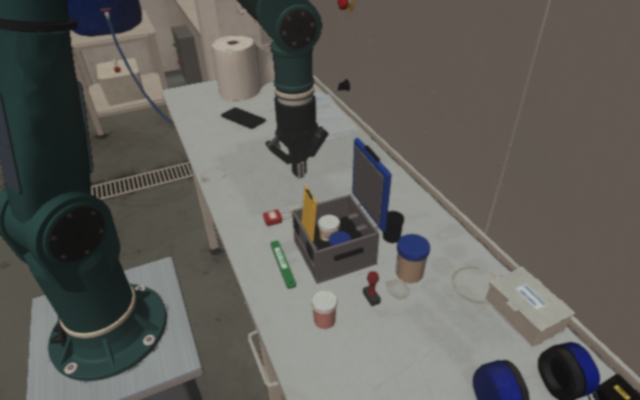

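```bash
python3 - <<'E'
from h import *
np.set_printoptions(precision=1,suppress=True)
for k,u,v,z in [('FL',316,114,98),('RL',491,137,98),('RR',453,296,98),('white',388,173,72),('blue',378,233,72),('lidTL',505,137,98),('lidL',467,270,98),('flapbaseL',314,170,80)]: print(k,onz('wrist',u,v,z))
# big pot tip from top & side masks
E
```

```text
FL [433.4  82.8  98. ]
RL [577.1  72.2  98. ]
RR [572.4 -78.1  98. ]
white [502.9  31.8  72. ]
blue [500.2 -28.5  72. ]
lidTL [588.5  72.8  98. ]
lidL [580.5 -49.9  98. ]
flapbaseL [434.4  32.8  80. ]
```

```bash
python3 - <<'E'
import cv2
a=cv2.imread("pics/wrist1.png")[90:310,270:640]
cv2.imwrite("pics/w1c.png",cv2.resize(a,None,fx=2.15,fy=2.15,interpolation=2))
E
```

```text
(no output)
```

View pics/w1c.png

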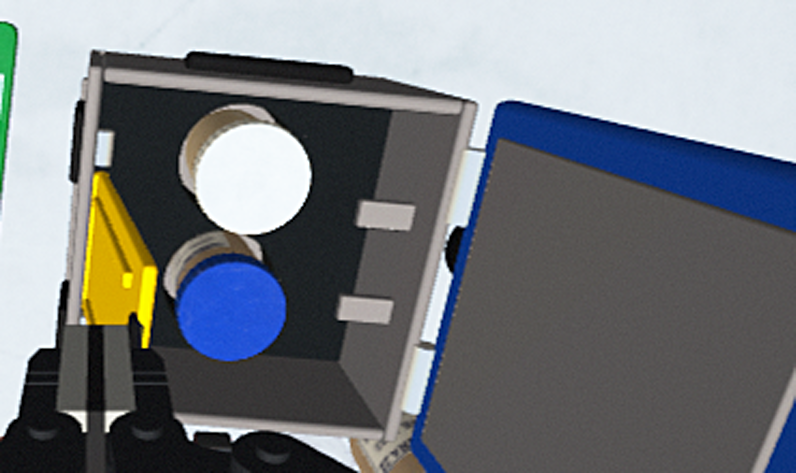

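send_rows --series '[{"delta_pos":[-0.35,0.6,0],"rot":[0,0,0.5]},{"delta_pos":[-0.35,0.6,0],"rot":[0,0,0.5]},{"delta_pos":[0,0,0.5],"rot":[0,0,0]},{"delta_pos":[0,0,0.7],"rot":[0,0,0]},{"delta_pos":[0,0,0.8],"rot":[0,0,0]},{"delta_pos":[0,0,0.6],"rot":[0,0,0]},{"delta_pos":[0,0,0],"rot":[0,0,0]}]'

```text
time: 3.75
position: [421.2, 3.6, 177.7]
orientation: [1.0, -0.013, -0.002, 0.0]
contact_force: [-0.2, 0.4, 0.2]
finger_gap: 0.1
```

```bash
python3 - <<'E'
from h import *
s=env.get_state(); print(s['position'],s['qpos'],s['contact_force'])
for n in ['wrist','side']: cv2.imwrite(f"pics/{n}2.png",cv2.cvtColor(env.camera(n),cv2.COLOR_RGB2BGR)[(90 if n=='wrist' else 100):(340 if n=='wrist' else 300),250:500])
a=cv2.imread("pics/wrist2.png");b=cv2.imread("pics/side2.png")
cv2.imwrite("pics/m2.png",cv2.resize(np.vstack([a,b])if 0 else np.hstack([a[:200],b]),None,fx=1.6,fy=1.6,interpolation=2))
E
```

```text
[421.21864365   3.59181999 177.6800453 ] [-0.48408516  0.33556054  0.4618347   2.32679897 -0.29029231  0.53534732
  0.1816419 ] [-0.16802026  0.37421578  0.18847843]
```

View pics/m2.png

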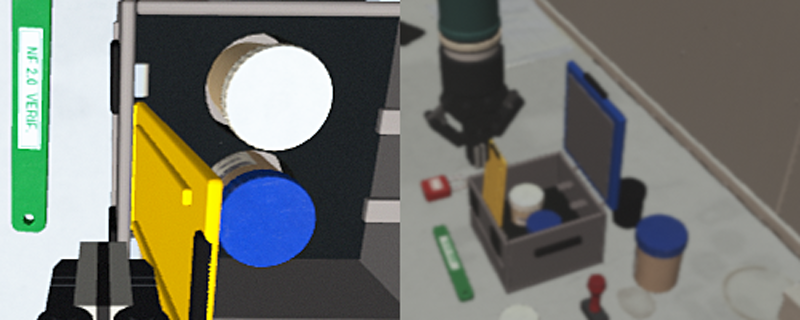

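send_rows --series '[{"delta_pos":[0,0,0.45],"rot":[0,0,0]},{"delta_pos":[0,0,0.45],"rot":[0,0,0]},{"delta_pos":[0.5,0,0],"rot":[0,0,0]},{"delta_pos":[0.4,0,0.05],"rot":[0,0,0]},{"delta_pos":[0.4,0,0.1],"rot":[0,0,0]},{"delta_pos":[0.4,0,0.15],"rot":[0,0,0]},{"delta_pos":[0.5,0,0.2],"rot":[0,0,0]},{"delta_pos":[0.5,0,0.3],"rot":[0,0,0]},{"delta_pos":[0.45,0,0.4],"rot":[0,0,0]},{"delta_pos":[0.4,0,0.45],"rot":[0,0,0]},{"delta_pos":[0,0,0],"rot":[0,0,0]}]'

```text
time: 4.77
position: [496.4, 2.3, 126.8]
orientation: [1.0, -0.012, 0.0, 0.0]
contact_force: [1.2, -1.0, -0.6]
finger_gap: -0.2
```

```bash
cat > look.py <<'E'
from h import *
import sys
k=sys.argv[1]
s=env.get_state(); print(s['time'],s['position'],s['qpos'].round(2),s['contact_force'].round(1))
a=cv2.cvtColor(env.camera('wrist'),cv2.COLOR_RGB2BGR);b=cv2.cvtColor(env.camera('side'),cv2.COLOR_RGB2BGR)
cv2.imwrite(f"pics/fw{k}.png",a);cv2.imwrite(f"pics/fs{k}.png",b)
m=np.hstack([cv2.resize(a,(440,275)),cv2.resize(b[100:290,270:518],(359,275),interpolation=2)])
cv2.imwrite(f"pics/m{k}.png",m)
E
python3 look.py 3
```

```text
4.7667 [496.38597634   2.30223458 126.75987958] [-0.38  0.5   0.37  2.21 -0.38  0.49  0.27] [ 1.2 -1.  -0.6]
```

View pics/m3.png

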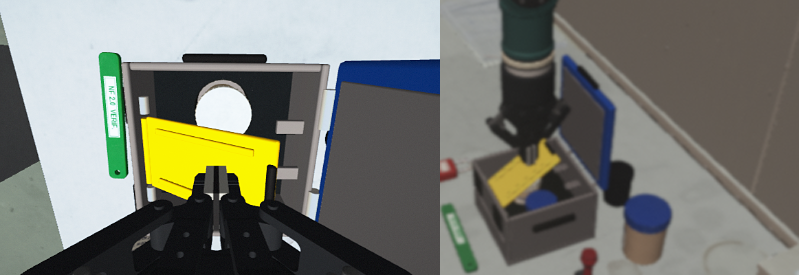

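send_rows --series '[{"delta_pos":[0,0,0.4],"rot":[0,0,0]},{"delta_pos":[0,0,0.4],"rot":[0,0,0]},{"delta_pos":[0,0,0.4],"rot":[0,0,0]},{"delta_pos":[0,0,0.4],"rot":[0,0,0]},{"delta_pos":[0,0,0.4],"rot":[0,0,0]},{"delta_pos":[0,0,0.2],"rot":[0,0,0]},{"delta_pos":[0,0,0],"rot":[0,0,0]}]'

```text
time: 5.45
position: [493.3, 2.3, 83.1]
orientation: [1.0, -0.012, -0.001, 0.0]
contact_force: [-0.5, 0.6, -0.1]
finger_gap: -0.2
```

send_rows --series '[{"delta_pos":[0,0,0.1],"rot":[0,0,0]},{"delta_pos":[0,0,0],"rot":[0,0,0]}]'

```text
time: 5.62
position: [493.8, 2.3, 82.2]
orientation: [1.0, -0.012, -0.0, -0.0]
contact_force: [-0.1, 0.8, 0.0]
finger_gap: -0.0
```

```bash
python3 look.py 4
```

```text
5.6167 [493.83637214   2.25314571  82.23595058] [-0.32  0.58  0.3   2.24 -0.44  0.38  0.32] [-0.1  0.8  0. ]
```

View pics/m4.png

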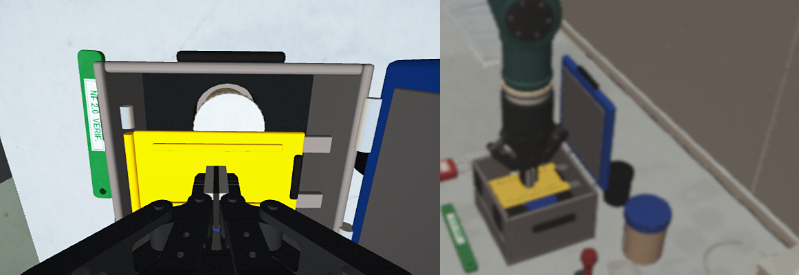

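send_rows --series '[{"delta_pos":[0,0,0.1],"rot":[0,0,0]},{"delta_pos":[0,0,0.05],"rot":[0,0,0]},{"delta_pos":[0,0,0],"rot":[0,0,0]}]'

```text
time: 5.97
position: [494.4, 2.3, 81.7]
orientation: [1.0, -0.012, 0.0, -0.001]
contact_force: [-4.0, -0.3, 24.7]
finger_gap: 0.1
```

send_rows --series '[{"delta_pos":[0,0,0.05],"rot":[0,0,0]},{"delta_pos":[0,0,0],"rot":[0,0,0]}]'

```text
time: 6.13
position: [494.5, 2.3, 81.5]
orientation: [1.0, -0.013, 0.0, -0.001]
contact_force: [-6.1, 1.2, 33.4]
finger_gap: 0.3
```

send_rows --series '[{"delta_pos":[0,0,-0.5],"rot":[0,0,0]},{"delta_pos":[0,0,-1],"rot":[0,0,0]},{"delta_pos":[0,0,-1],"rot":[0,0,0]},{"delta_pos":[0,0,-1],"rot":[0,0,0]},{"delta_pos":[0,0,-1],"rot":[0,0,0]},{"delta_pos":[0,0,-1],"rot":[0,0,0]},{"delta_pos":[0,0,-1],"rot":[0,0,0]},{"delta_pos":[0,0,-1],"rot":[0,0,0]},{"delta_pos":[0,0,-1],"rot":[0,0,0]},{"delta_pos":[0,0,-1],"rot":[0,0,0]},{"delta_pos":[0,0,-1],"rot":[0,0,0]},{"delta_pos":[0,0,-1],"rot":[0,0,0]}]'

```text
time: 7.13
position: [493.7, 2.3, 309.2]
orientation: [1.0, -0.012, -0.0, -0.0]
contact_force: [1.0, 1.5, -0.7]
finger_gap: -0.2
```

```bash
python3 look.py 5; python3 - <<'E'
from h import *
np.set_printoptions(precision=1,suppress=True)
print('blackpot base proj top',proj('top',[655,-11,0]),proj('top',[650,-11,66]))
print('latch top px = ', 255+385/4.5,125+70/4.2, onz('top',340.5,141.7,66),onz('top',340.5,141.7,250))
print('rail',onz('top',340,92,0),onz('top',340,88,0))
E
```

```text
7.1333 [493.74538721   2.29719231 309.24774278] [-0.56  0.23  0.56  2.05 -0.15  0.9   0.06] [ 1.   1.5 -0.7]
blackpot base proj top [338.3 150. ] [339.4 144.8]
latch top px =  340.55555555555554 141.66666666666666 [659.3 -14.1  66. ] [596.7  -3.9 250. ]
rail [846.2 -17.2   0. ] [859.9 -17.3   0. ]
```

View pics/m5.png

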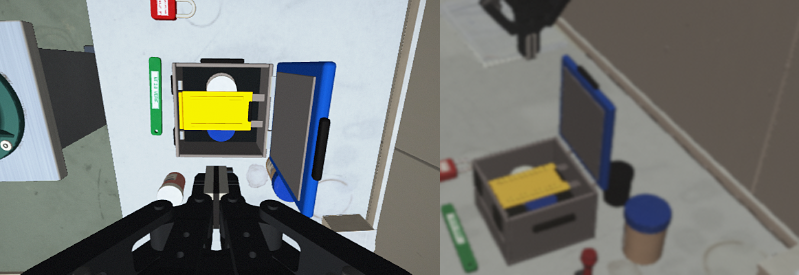

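send_rows --series '[{"delta_pos":[0.92,-0.29,0],"rot":[0,0,0]},{"delta_pos":[0.92,-0.29,0],"rot":[0,0,0]},{"delta_pos":[0.92,-0.29,0],"rot":[0,0,0]},{"delta_pos":[0.92,-0.29,0],"rot":[0,0,0]},{"delta_pos":[0.92,-0.29,0],"rot":[0,0,0]},{"delta_pos":[0.92,-0.29,0],"rot":[0,0,0]},{"delta_pos":[0.92,-0.29,0],"rot":[0,0,0]},{"delta_pos":[0.92,-0.29,0],"rot":[0,0,0]}]'

```text
time: 7.9
position: [642.6, 45.5, 306.9]
orientation: [1.0, -0.012, -0.001, 0.0]
contact_force: [0.7, 0.6, -0.0]
finger_gap: -0.2
```

send_rows --series '[{"delta_pos":[0,0,0],"rot":[0,0,1]},{"delta_pos":[0,0,0],"rot":[0,0,1]},{"delta_pos":[0,0,0],"rot":[0,0,1]},{"delta_pos":[0,0,0],"rot":[0,0,1]},{"delta_pos":[0,0,0],"rot":[0,0,1]},{"delta_pos":[0,0,0],"rot":[0,0,1]},{"delta_pos":[0,0,0],"rot":[0,0,1]},{"delta_pos":[0,0,0],"rot":[0,0,1]},{"delta_pos":[0,0,0],"rot":[0,0,1]},{"delta_pos":[0,0,0],"rot":[0,0,1]},{"delta_pos":[0,0,0],"rot":[0,0,1]},{"delta_pos":[0,0,0],"rot":[0,0,1]}]'

```text
time: 8.9
position: [641.8, 45.3, 307.0]
orientation: [0.859, -0.512, -0.001, 0.001]
contact_force: [-0.9, 1.0, 0.2]
finger_gap: -0.1
```

send_rows --series '[{"delta_pos":[0,0,0],"rot":[0,0,1]},{"delta_pos":[0,0,0],"rot":[0,0,1]},{"delta_pos":[0,0,0],"rot":[0,0,1]},{"delta_pos":[0,0,0],"rot":[0,0,1]},{"delta_pos":[0,0,0],"rot":[0,0,1]},{"delta_pos":[0,0,0],"rot":[0,0,1]},{"delta_pos":[0,0,0],"rot":[0,0,0]}]'

```text
time: 9.48
position: [641.8, 45.5, 306.8]
orientation: [-0.698, 0.716, 0.0, -0.001]
contact_force: [0.1, 0.2, -0.5]
finger_gap: -0.0
```

```bash
python3 look.py 6
```

```text
9.4833 [641.82044397  45.47471841 306.78794579] [-0.75  0.57  0.94  1.75 -0.51  1.09 -1.23] [ 0.1  0.2 -0.5]
```

View pics/m6.png

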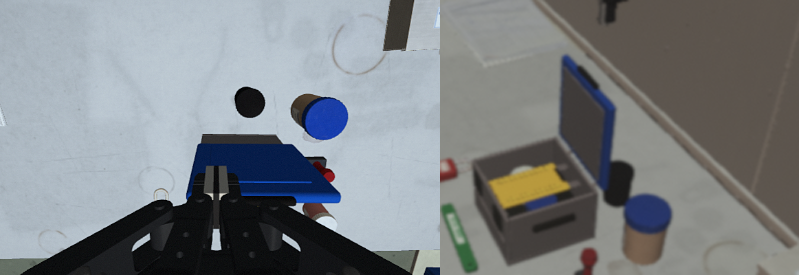

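```bash
python3 - <<'E'
from h import *
a=cv2.imread('pics/fw6.png')
cv2.imwrite('pics/fw6c.png',cv2.resize(a[180:330,250:520],None,fx=2.9,fy=2.9,interpolation=2))
k=1.4545
for u,v,z in [(340*k,200*k,250),(305*k,146*k,98),(203*k,146*k,98),(249*k,102*k,66),(327*k,118*k,115)]: print(onz('wrist',u,v,z).round(1))
E
```

```text
[584.7 -76.4 250. ]
[585.8 -97.6  98. ]
[589.7  67.8  98. ]
[654.3  -9.9  66. ]
[ 635.8 -119.5  115. ]
```

View pics/fw6c.png

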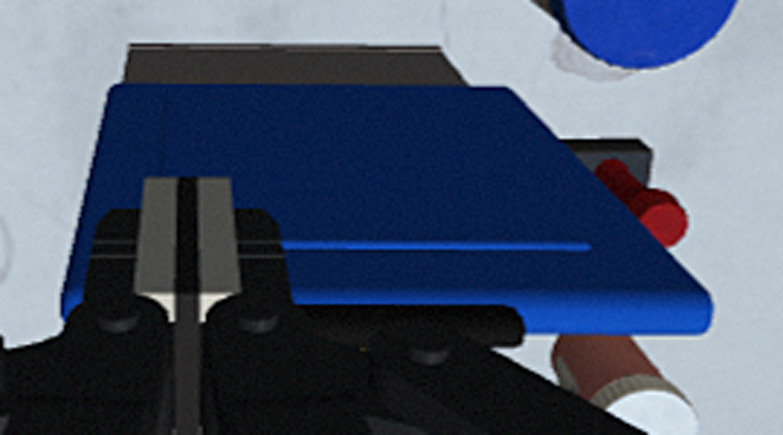

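send_rows --series '[{"delta_pos":[0,0,0.7],"rot":[0,0,0]},{"delta_pos":[0,0,1],"rot":[0,0,0]},{"delta_pos":[0,0,1],"rot":[0,0,0]},{"delta_pos":[0,0,1],"rot":[0,0,0]},{"delta_pos":[0,0,0.9],"rot":[0,0,0]},{"delta_pos":[0,0,0],"rot":[0,0,0]},{"delta_pos":[0,0.6,0],"rot":[0,0,0]},{"delta_pos":[0,0.6,0],"rot":[0,0,0]},{"delta_pos":[0,0.3,0],"rot":[0,0,0]},{"delta_pos":[0,0,0],"rot":[0,0,0]}]'

```text
time: 10.42
position: [611.3, 45.7, 216.5]
orientation: [-0.698, 0.716, 0.001, -0.0]
contact_force: [-0.4, -0.4, 0.1]
finger_gap: -0.2
```

```bash
python3 look.py 7
```

```text
10.4167 [611.31179605  45.70108606 216.53193694] [-0.73  0.62  0.87  1.91 -0.6   0.9  -1.15] [-0.4 -0.4  0.1]
```

View pics/m7.png

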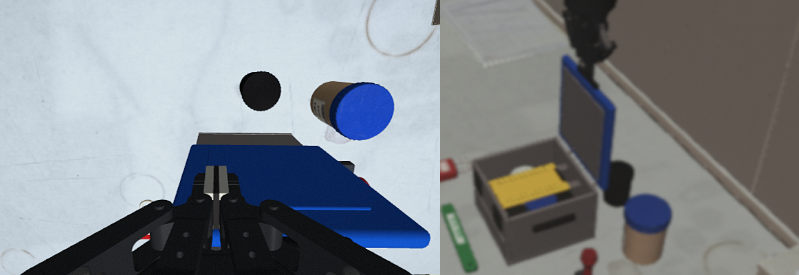

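send_rows --series '[{"delta_pos":[0,0.3,0],"rot":[0,0,0]},{"delta_pos":[0,0.3,0],"rot":[0,0,0]},{"delta_pos":[0,0.35,0.02],"rot":[0,0,0]},{"delta_pos":[0,0.35,0.05],"rot":[0,0,0]},{"delta_pos":[0,0.35,0.05],"rot":[0,0,0]},{"delta_pos":[0,0.35,0.05],"rot":[0,0,0]},{"delta_pos":[0,0.35,0.08],"rot":[0,0,0]},{"delta_pos":[0,0.35,0.1],"rot":[0,0,0]},{"delta_pos":[0,0.35,0.1],"rot":[0,0,0]},{"delta_pos":[0,0.35,0.12],"rot":[0,0,0]},{"delta_pos":[0,0.25,0.1],"rot":[0,0,0]},{"delta_pos":[0,0,0],"rot":[0,0,0]}]'

```text
time: 11.52
position: [537.0, 47.8, 201.9]
orientation: [-0.699, 0.716, 0.001, -0.001]
contact_force: [0.0, -0.0, -0.1]
finger_gap: 0.3
```

```bash
python3 look.py 8
```

```text
11.5167 [536.96593736  47.79286171 201.85327644] [-0.8   0.55  0.89  2.08 -0.6   0.8  -1.13] [ 0.  -0.  -0.1]
```

View pics/m8.png

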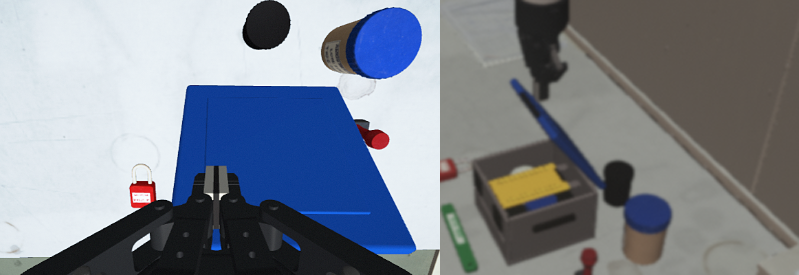

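send_rows --series '[{"delta_pos":[0,0.28,0.16],"rot":[0,0,0]},{"delta_pos":[0,0.28,0.17],"rot":[0,0,0]},{"delta_pos":[0,0.28,0.19],"rot":[0,0,0]},{"delta_pos":[0,0.28,0.21],"rot":[0,0,0]},{"delta_pos":[0,0.25,0.25],"rot":[0,0,0]},{"delta_pos":[0,0.25,0.27],"rot":[0,0,0]},{"delta_pos":[0,0.25,0.27],"rot":[0,0,0]},{"delta_pos":[0,0.25,0.27],"rot":[0,0,0]},{"delta_pos":[0,0.18,0.3],"rot":[0,0,0]},{"delta_pos":[0,0.18,0.3],"rot":[0,0,0]},{"delta_pos":[0,0.18,0.3],"rot":[0,0,0]},{"delta_pos":[0,0,0],"rot":[0,0,0]}]'

```text
time: 12.62
position: [484.6, 48.8, 147.8]
orientation: [-0.698, 0.716, 0.001, -0.001]
contact_force: [0.1, 0.8, 0.6]
finger_gap: 0.2
```

```bash
python3 look.py 9
```

```text
12.6167 [484.58408577  48.82195384 147.7864039 ] [-0.77  0.56  0.8   2.23 -0.7   0.63 -1.05] [0.1 0.8 0.6]
```

View pics/m9.png

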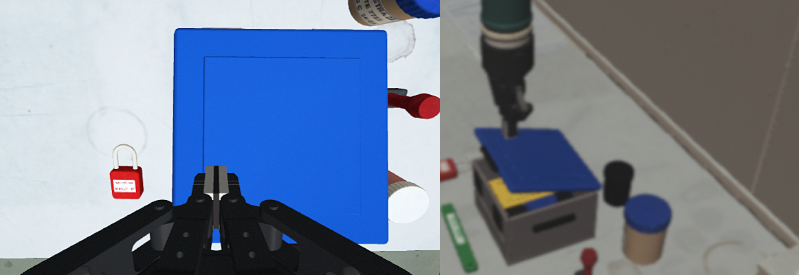

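Now the slow last part (34 mm to go).

send_rows --series '[{"delta_pos":[0,0.1,0.2],"rot":[0,0,0]},{"delta_pos":[0,0.1,0.2],"rot":[0,0,0]},{"delta_pos":[0,0.1,0.2],"rot":[0,0,0]},{"delta_pos":[0,0.05,0.2],"rot":[0,0,0]},{"delta_pos":[0,0.05,0.2],"rot":[0,0,0]},{"delta_pos":[0,0,0.15],"rot":[0,0,0]},{"delta_pos":[0,0,0.12],"rot":[0,0,0]},{"delta_pos":[0,0,0.1],"rot":[0,0,0]},{"delta_pos":[0,0,0.1],"rot":[0,0,0]},{"delta_pos":[0,0,0.08],"rot":[0,0,0]},{"delta_pos":[0,0,0.05],"rot":[0,0,0]},{"delta_pos":[0,0,0],"rot":[0,0,0]}]'

```text
time: 13.72
position: [478.4, 49.2, 116.9]
orientation: [-0.699, 0.716, -0.0, -0.0]
contact_force: [0.1, 0.1, -0.6]
finger_gap: 0.0
```

send_rows --series '[{"delta_pos":[0,0,0.05],"rot":[0,0,0]},{"delta_pos":[0,0,0.05],"rot":[0,0,0]},{"delta_pos":[0,0,0],"rot":[0,0,0]}]'

```text
time: 13.97
position: [478.5, 49.2, 115.0]
orientation: [-0.699, 0.716, -0.0, 0.0]
contact_force: [-0.4, 1.1, 1.3]
finger_gap: 0.1
```

send_rows --series '[{"delta_pos":[0,0,0.05],"rot":[0,0,0]},{"delta_pos":[0,0,0.05],"rot":[0,0,0]},{"delta_pos":[0,0,0],"rot":[0,0,0]}]'

```text
time: 14.22
position: [478.4, 49.1, 113.0]
orientation: [-0.699, 0.716, -0.0, 0.0]
contact_force: [0.2, -0.2, 0.3]
finger_gap: 0.1
```

send_rows --series '[{"delta_pos":[0,0,0.05],"rot":[0,0,0]},{"delta_pos":[0,0,0],"rot":[0,0,0]}]'

```text
time: 14.38
position: [478.4, 49.1, 112.1]
orientation: [-0.699, 0.716, 0.0, 0.0]
contact_force: [0.6, 0.1, 1.4]
finger_gap: 0.1
```

```bash
python3 look.py 10
```

```text
14.3833 [478.41429301  49.12675164 112.09078461] [-0.7   0.6   0.71  2.26 -0.79  0.54 -0.97] [0.6 0.1 1.4]
```

View pics/m10.png

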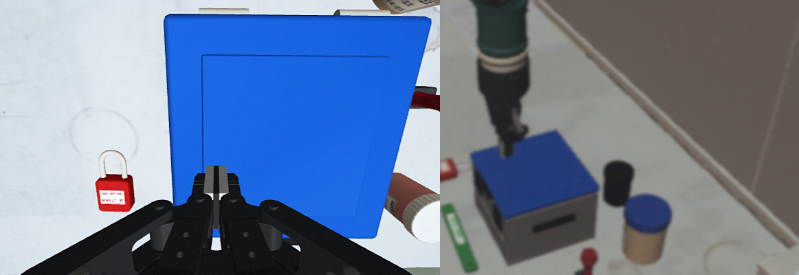

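send_rows --series '[{"delta_pos":[0,0,0.05],"rot":[0,0,0]},{"delta_pos":[0,0,0],"rot":[0,0,0]}]'

```text
time: 14.65
position: [478.4, 49.2, 112.0]
orientation: [-0.698, 0.716, 0.001, 0.001]
contact_force: [-2.9, 0.1, 12.3]
finger_gap: -0.1
```

send_rows --series '[{"delta_pos":[0,0,0.05],"rot":[0,0,0]},{"delta_pos":[0,0,0],"rot":[0,0,0]}]'

```text
time: 14.82
position: [478.5, 49.1, 111.9]
orientation: [-0.698, 0.716, 0.001, 0.001]
contact_force: [-5.7, 1.6, 24.0]
finger_gap: 0.4
```

send_rows --series '[{"delta_pos":[0,0,-0.2],"rot":[0,0,0]},{"delta_pos":[0,0,-0.7],"rot":[0,0,0]},{"delta_pos":[0,0,-1],"rot":[0,0,0]},{"delta_pos":[0,0,-1],"rot":[0,0,0]},{"delta_pos":[0,0,-1],"rot":[0,0,0]},{"delta_pos":[0,0,-1],"rot":[0,0,0]},{"delta_pos":[0,0,-1],"rot":[0,0,0]},{"delta_pos":[0,0,-1],"rot":[0,0,0]},{"delta_pos":[0,0,0],"rot":[0,0,0]}]'

```text
time: 15.57
position: [481.0, 48.8, 251.1]
orientation: [-0.699, 0.716, -0.002, 0.003]
contact_force: [0.2, -0.9, -0.1]
finger_gap: -0.0
```

```bash
python3 look.py 11; python3 - <<'E'
from h import *
a=cv2.cvtColor(env.camera('top'),cv2.COLOR_RGB2BGR); cv2.imwrite("pics/t11.png",cv2.resize(a[110:270,240:430],None,fx=2.2,fy=2.2,interpolation=2))
b=cv2.imread('pics/fs11.png')
cv2.imwrite("pics/t11.png",np.hstack([cv2.resize(a[110:270,240:430],(380,320),interpolation=2),cv2.resize(b[150:340,240:465],(400,320),interpolation=2)]))
E
```

```text
15.5667 [481.03152206  48.84034624 251.08923934] [-0.96  0.41  1.02  2.15 -0.48  0.82 -1.23] [ 0.2 -0.9 -0.1]
```

View pics/t11.png

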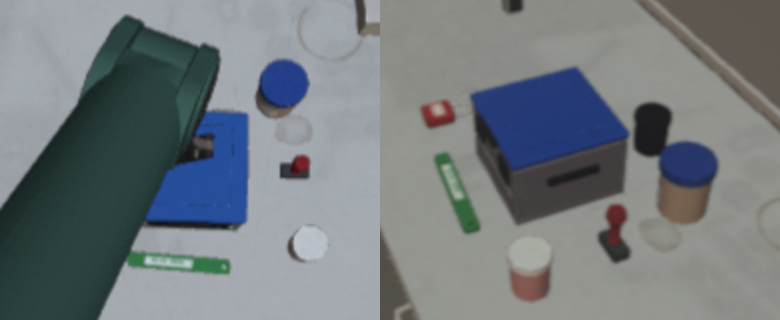

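View pics/fw11.png

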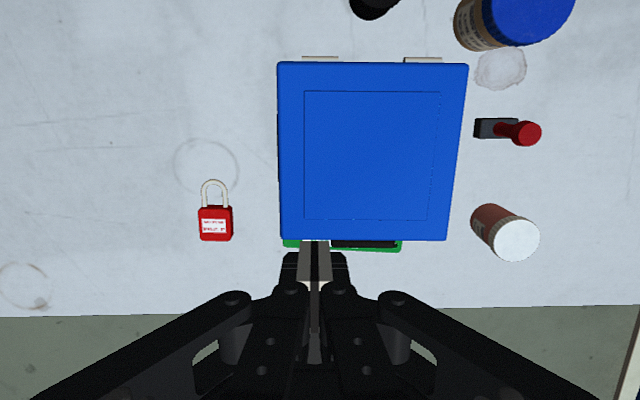

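```bash
python3 - <<'E'
from h import *
print(np.linalg.norm(onz('wrist',281,240,114)-onz('wrist',447,240,114)), np.linalg.norm(onz('wrist',278,63,114)-onz('wrist',468,64,114)))
print(env.hand_in())
E
```

```text
149.16397442689671 146.15603353753838
the job is handed in; nothing more can be done
None
```

The case is closed. I pushed the yellow flap down first, then brought the blue lid over from behind and pressed it shut slowly. I handed the job in at about 15.7 s, with the gripper about 140 mm above the lid and touching nothing.

- **Flap:** it stopped at a tip height of 81.5–81.7 mm (82 mm expected), pressed with 25–33 N. The picture taken before I moved to the lid shows it flat over the pots.
- **Lid:** the last few millimetres went down at roughly 1 mm per row, about 12 mm/s. It seated firmly at 12–24 N.
- **Surroundings:** in the last pictures the lid is flush on the case, and the red pot, padlock, stamp and green stick are where they were. I never touched the two pots in the case. They are hidden under the lid now, so I last saw them before closing it.

Two checks did not match exactly:
- **Lid height:** the tip read 112 mm on the shut lid, against 114 mm given for its top. The fingertips may have been on a recessed panel, or it may be calibration error.
- **Lid width:** read off the picture at that height, the width came out at 146–149 mm instead of 154 mm. Rounded corners and rough pixel reading may explain it. The front and rear edges agreed to within 3 mm, so I saw no sign of a gap.

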